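# Unlock the capsule caddy with its sprung knob and slide it open

### The job

Unlock the wooden capsule caddy: pull its sprung locking knob up out of the wide parking recess, turn it anticlockwise (seen from above) over the raised part of the notch ring, and let it snap fully down into the narrow notch, feeling for the notch and never forcing the pin hard against the ring. Only once the knob is seated, slide the lid fully open by its bar. Leave the knob seated in the notch and do not disturb the cup, the tumbler or the jigger.

Things in the scene. Friction and masses are not known exactly. Their poses are not given: they have to be found in the camera images.
- caddy: Dark wooden capsule caddy, screwed down, 120 (its x) x 230 (its y) x 63 mm. Origin: centre of the underside, z up. The locking knob stands on the closed deck (top 60 mm up) of the -y half, its axis at y = -65 mm; the +y half is closed by the lid, which slides out towards +y, over the caddy's end.
- lock_lift (a joint): How far the locking knob is pulled up out of its seat, m: 0 fully down, 0.014 end stop. A spring always pulls it down (4.5 N seated, 6.5 N at the stop), slowed by a damper (45 N s/m). With the pin resting on top of the raised ring it reads about 0.0075: lift 10 to 12 mm to turn it freely.
- lock_knob (a joint): Turn of the locking knob, rad, anticlockwise from above positive; 0: cross pin along the caddy's +x; end stops -0.75 and 1.9; slight friction (0.05 N m). Starts near 0, fully down in the wide recess, where it can turn to 0.62 at most. The narrow notch lies at some reading between 0.82 and 1.38, which differs from caddy to caddy and must be felt.
- knob_grip (a point): Middle of the knob's brass grip bar, on the knob's axis, 40 mm above the deck when seated; moves and turns with the knob. The bar is 44 mm long along this frame's x, 14 mm thick along its y, from 14 mm below to 12 mm above this point; a round collar 38 mm across is right under it.
- lock_bolt: The knob's steel cross pin, 6 mm thick, along this frame's x, its end 34 mm from the axis, about 1 mm of play each side in the narrow notch; with it, hidden under the deck, the cam that blocks the lid until the knob is turned past about 0.75. Origin on the knob's axis, at deck height when seated. Must not bear with more than 20 N on the ring or the lid's catch.
- caddy_lid (a joint): Travel of the lid along the caddy's +y, m: 0 shut, 0.080 fully open (end stop). Friction about 1.5 N. It stays where it is left.
- lid_grip (a point): Point on the axis of the lid's brass grip bar, 78 mm above the worktop; moves with the lid. Axes as the caddy's. The bar is 60 mm long along x, 12 mm thick along y, from 16 mm below (lid top at 18 mm below) to 8 mm above this point.
- espresso_cup: White espresso cup, 62x88x55 mm, behind the caddy; origin at the centre of its foot. A bystander.
- tumbler_1: Glass tumbler, 69 mm across, 88 mm high, behind the caddy; origin at the centre of its foot. A bystander.
- jigger: Brass double-cone jigger, 43 mm across, 86 mm high, behind the caddy; origin at the centre of its foot. A bystander.
- ring_centre (a point): On the knob's axis at deck height, fixed to the caddy, axes as the caddy's. Round it lies the notch ring: steel blocks 8 mm high, 40 to 64 mm across, with the wide recess and one narrow notch. At a knob reading of 0.76 the pin is always past the recess: on the raised part or already over the notch. Past the notch the ring is raised again. The knob, if free to move down, drops in by itself.

How it is judged:
On the way, in this order (a step that is already met when the one before it is completed fails the run):
1. the knob is pulled up clear of the parking recess, the lid still shut (value of joint lock_lift above 0.0065 m and value of joint caddy_lid below 0.01 m), for 0.1 s.
2. the knob is fully down in the narrow notch, the lid still shut (value of joint lock_lift below 0.0015 m and value of joint lock_knob above 0.75 rad and value of joint caddy_lid below 0.01 m), for 0.2 s.
At the end, for the whole second after the job is handed in: The knob is fully down (within 1.5 mm) in the narrow notch (turned more than 0.75 rad), and the lid is open by more than 70 of its 80 mm and at rest (value of joint lock_lift below 0.0015 m and value of joint lock_knob above 0.75 rad and value of joint caddy_lid above 0.07 m and velocity of joint caddy_lid below 0.01 m/s); the robot touches nothing.
It fails at once if the knob's pin or cam is pressed with more than 20 N against the ring or the lid's catch (contact force between lock_bolt and anything else above 20 N).
It fails at once if the lid is opened by more than 10 mm while the knob is not seated (value of joint caddy_lid above 0.01 m and value of joint lock_lift above 0.003 m).
It fails at once if the cup, tumbler or jigger is moved by more than 20 mm (distance of any of espresso_cup, tumbler_1, jigger from where it was at the start of the episode above 0.02 m).
It also fails if it takes over 58 s, if anything falls off the work surface, if the arm or the gripper's body presses on something with over 40 N, if the wrist force passes 120 N, or if a joint passes its speed limit or range.

### The arm

A 6-joint arm with a two-finger parallel gripper is mounted at the origin on a cart in front of the work surface, level with it; the furniture and walls round the work are solid. World frame = base frame: x ahead of the robot, y to its left, z up, the work surface at z = 0. Lengths are in m, angles in rad, forces in N, time in s.
With the tool pointing down it reaches from about 0.35 to 0.975 m from the base axis. Payload 4.9 kg.
Tool frame: the origin (TCP) lies on the centre line of the jaws, within the pads' length; the fingertips stand manip.tip_reach ahead of it and the grasp point (between the pads) is the TCP (manip.tip_reach is the distance from the TCP to the fingertips, in m); z points along the fingers, y is the line along which they close (so a half turn about z gives the same grasp; the last joint's range is limited). The gripper opens to 85 mm and grips with 20 to 120 N. Pads are 22 mm wide; open, the fingers measure 114 mm over their backs; the gripper's body (76 mm by 85 mm) begins 54 mm behind the grasp point. The pads swing forward as they close: fully open they stand 13 mm farther back than shut.
Start: joints at [-1.268, 0.053, 1.613, -0, 1.476, -0.119], TCP at [0.256, -0.57, 0.25] pointing down, gripper open.
Joint ranges: [-3.01, 3.01], [-1.01, 2.22], [0.06, 2.58], [-1.02, 4.17], [0.09, 2.62], [-3.14, 3.14]. Speed limits (rad/s): [2.57, 2.57, 3.14, 3.14, 3.14, 3.14].

### API

Orientations are given as a unit quaternion [w, x, y, z].
In Python, from plant import manip gives the robot as it stands. The module is installed in compiled form; this text tells all that it offers.
- The arm moves only by the tool move_arm, never from a script. Its argument "rows" is a list of rows, each a list of 7 numbers: the shift along the tool's x, y, z in cm, then the turn, a rotation vector about the tool's x, y, z in degrees, then the opening, from -1 (shut) to 1 (fully open). In form: [[tx, ty, tz, ax, ay, az, jaw], ...]. A call has 1 to 20 rows; each row shifts and turns the commanded pose from where the row before left it, along the tool's axes as they then stand; what a row does not reach is not made up. A row lasts 1/12 s, in which the tool goes at most 41.7 mm and 7.16 degrees, less where a joint would pass 70% of its speed; a pose out of reach is approached as far as the arm can. A call is refused whole if a number of a shift passes 4.17 or a number of a turn 7.16, either way. A call with a gripper value outside its range is refused whole. The fingers move at their own pace and stop on an object; the grip force is fixed at half the most. Time passes only in rows, so rows that do not move let the fingers close. It gives the time, the measured TCP pose, the force, the opening and the grip force at its end, in the units of the state.
- manip.state(): the state, without advancing time (a new reading comes with each control period).
- manip.grab_frame(name): name is "scene" or "top"; returns a dict with "img" (420x560x3 uint8, blue, green, red), "mtx" (3x3 intrinsics, pixels), "R" (3x3) and "t" (3): a world point X has camera coordinates R X + t. Camera axes: x right, y down, z forward; pixel columns grow to the right and rows downward; lengths in m; the calibration is good to about 2 mm. A picture is of the moment at which its call begins. There is no depth.
- manip.job_done(): hands the job in; it is judged then, once.
The state is a dict: "time": time; "joint_pos": joint angles; "joint_vel": joint speeds; "joint_efforts": joint torques, N m; "tool_pos": TCP position; "tool_rot": TCP orientation; "contact_force": force on the tool from outside, world axes, zero at the start; "ft_torque": the same for the moment, N m; "gripper_width": opening from 0.0 (shut) to 1.0 (fully open); "grasp_force": force on a finger pad.
Only numpy, scipy, OpenCV 4.12 (cv2) and the standard library are available. Lean on these libraries where they do the work, as an engineer would, in place of code of your own. Each camera call takes 0.05 s, during which the arm holds its last target. There are 200 camera calls.

## Working session

There is one attempt and no reset: what is moved stays moved. The work goes in short steps, Python scripts to look and compute and a tool call to move; the robot and the scene stay as the last step left them, time stands still between calls to the robot, and variables do not carry over. Pictures are saved under pics/ and viewed, at most 10 in all, crops included, and the job is handed in when it is done.

Besides the shell and the picture viewer there is one more tool, called after "Call:" by a JSON object that holds its "api" and its "payload". move_arm: Moves the arm, as the interface text tells. Its arguments: {"type":"object","properties":{"rows":{"type":"array","items":{"type":"array","items":{"type":"number"}}}},"required":["rows"]}

```bash
mkdir -p pics; python3 - <<'E'
from plant import manip
import cv2, numpy as np
for n in ("scene","top"):
    f=manip.grab_frame(n); cv2.imwrite(f"pics/{n}0.png",f["img"]); np.savez(f"{n}0.npz",**f)
    print(n,f["mtx"].round(1).tolist(),f["R"].round(3).tolist(),f["t"].round(3).tolist())
print(manip.tip_reach, manip.state())
E
```

```text
scene [[483.4, 0.0, 276.5], [0.0, 483.4, 215.4], [0.0, 0.0, 1.0]] [[-0.703, -0.711, -0.011], [-0.439, 0.446, -0.779], [0.56, -0.543, -0.626]] [0.366, 0.363, 0.505]
top [[446.6, 0.0, 278.6], [0.0, 446.6, 211.6], [0.0, 0.0, 1.0]] [[-0.047, -0.999, 0.005], [-0.974, 0.045, -0.223], [0.223, -0.015, -0.975]] [-0.071, 0.64, 0.792]
0.019 {'time': 0.1, 'joint_pos': array([-1.26796991e+00,  5.33033074e-02,  1.61416188e+00, -2.34123023e-05,
        1.47606197e+00, -1.19014685e-01]), 'joint_vel': array([-1.10233366e-03, -1.04057718e-03, -1.28327380e-03,  1.35907962e-03,
        2.64602787e-04, -9.15402072e-05]), 'joint_efforts': array([ 1.07827407e-04, -3.94903851e+01, -3.71362782e+01, -1.03080063e-04,
        3.93295442e-03,  1.71600163e-05]), 'tool_pos': array([ 0.25572262, -0.56969052,  0.24917513]), 'tool_rot': array([-9.62096917e-04,  9.77837910e-01,  2.09361136e-01, -1.00374126e-04]), 'contact_force': array([-0.2017827 , -0.24220863, -0.66097404]), 'ft_torque': array([-0.04534725,  0.00751442, -0.02452438]), 'grasp_force': 0.0, 'gripper_width': 0.9977509418210753}
```

View pics/top0.png

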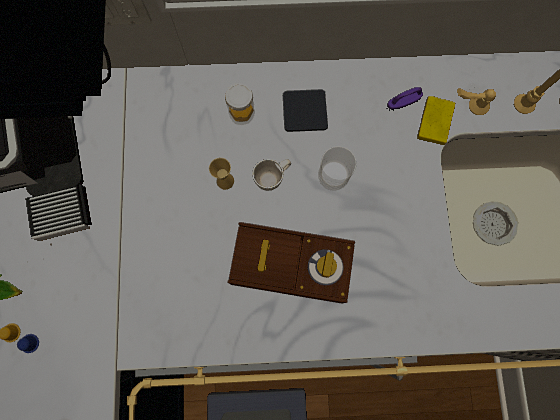

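View pics/scene0.png

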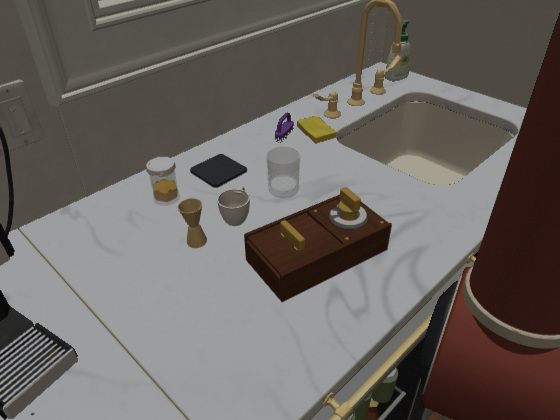

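Top view: the caddy spans about (230–355, 224–302), with the lid bar at (264,255) and knob with ring at (326,266); caddy +y points to image left (world +y). The scene view confirms this. Next I measure.

```bash
cat > h.py <<'E'
import cv2, numpy as np
def ray(f,u,v,z):
    d=f["R"].T@np.linalg.inv(f["mtx"])@np.array([u,v,1.]); c=-f["R"].T@f["t"]
    return c+d*(z-c[2])/d[2]
def proj(f,X):
    p=f["mtx"]@(f["R"]@np.asarray(X)+f["t"]); return p[:2]/p[2]
E
python3 - <<'E'
from h import *
f=dict(np.load("top0.npz")); im=f["img"]; hsv=cv2.cvtColor(im,cv2.COLOR_BGR2HSV)
roi=np.zeros(im.shape[:2],np.uint8); roi[215:310,222:362]=255
wood=cv2.inRange(hsv,(0,60,10),(20,255,140))&roi
c=max(cv2.findContours(cv2.morphologyEx(wood,cv2.MORPH_CLOSE,np.ones((15,15))),0,2)[0],key=cv2.contourArea)
b=cv2.boxPoints(cv2.minAreaRect(c)); print("box",b.round(1).tolist()); print([ray(f,*p,.061).round(4).tolist() for p in b])
brass=cv2.inRange(hsv,(18,110,90),(32,255,255))&roi
for c in cv2.findContours(brass,0,2)[0]:
    if cv2.contourArea(c)>15:
        r=cv2.minAreaRect(c); print(cv2.contourArea(c),np.round(r[0],1),np.round(r[1],1),r[2],ray(f,*r[0],.086).round(4),ray(f,*r[0],.112).round(4))
cv2.imwrite("pics/crop.png",cv2.resize(im[215:310,222:362],None,fx=5.6,fy=5.6,interpolation=cv2.INTER_CUBIC))
E
```

```text
box [[227.39999389648438, 283.8999938964844], [237.8000030517578, 221.0], [356.5, 240.8000030517578], [346.1000061035156, 303.70001220703125]]
[[0.5025, 0.0021, 0.061], [0.6231, -0.021, 0.061], [0.5734, -0.2493, 0.061], [0.4554, -0.2194, 0.061]]
66.5 [319.9 263.9] [ 6.1 17.2] 12.52880859375 [ 0.5294 -0.1729  0.086 ] [ 0.5267 -0.1702  0.112 ]
201.0 [330.5 264.2] [12.2 23.5] 10.619654655456543 [ 0.5279 -0.1924  0.086 ] [ 0.5252 -0.1892  0.112 ]
152.0 [263.5 255.1] [ 7.8 30.9] 9.865806579589844 [ 0.5507 -0.0689  0.086 ] [ 0.5474 -0.0695  0.112 ]
```

View pics/crop.png

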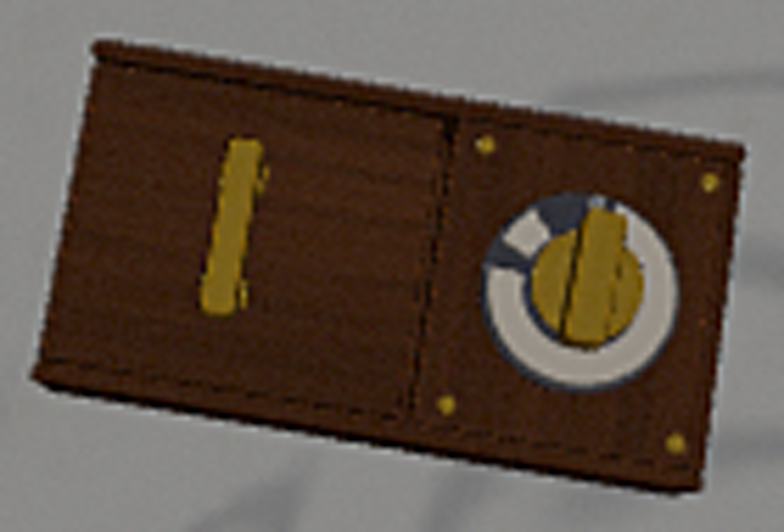

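Crop (×5.6 from (222,215)): ring centred near (581,292), grip bar top near (597,277), recess gap at (563,212), and a second dark gap, the narrow notch, near (507,258). Lid bar top centre (232,226).

```bash
python3 - <<'E'
from h import *
f=dict(np.load("top0.npz")); g=dict(np.load("scene0.npz"))
P=lambda u,v,z: ray(f,u/5.6+222-.41,v/5.6+215-.41,z)
hsv=cv2.cvtColor(f["img"],cv2.COLOR_BGR2HSV)
# ring outer outline: extremes in the crop, ring top 0.068
for n,q,z in (("ring",(581,292),.066),("bar",(597,277),.112),("barA",(610,210),.112),("barB",(584,344),.112),("lid",(232,226),.086),("lidA",(246,141),.086),("lidB",(218,312),.086),("notch",(507,258),.063),("notch_top_in",(520,262),.062),
  ("c1",(97,42),.063),("c2",(744,152),.063),("c3",(700,490),.061),("c4",(35,378),.061)):
    X=P(*q,z); print(n,X.round(4),proj(g,X).round(1))
R=[P(*q,.064) for q in ((484,292),(680,290),(580,193),(581,390))]; print("ringpts",np.round(R,4).tolist())
c=[P(*q,z)[:2] for q,z in (((97,42),.063),((744,152),.063),((700,490),.061),((35,378),.061))]
for a,b in ((1,0),(2,3)): d=c[a]-c[b]; print("len",np.linalg.norm(d), "yaw", np.degrees(np.arctan2(d[0],-d[1])))
d=c[0]-c[3]; print("x len",np.linalg.norm(d),np.degrees(np.arctan2(d[1],d[0]))); d=c[1]-c[2]; print(np.linalg.norm(d),np.degrees(np.arctan2(d[1],d[0])))
cv2.imwrite("pics/crop_scene.png",cv2.resize(g["img"][180:300,235:400],None,fx=4.8,fy=4.8,interpolation=cv2.INTER_CUBIC))
E
```

```text
ring [ 0.5257 -0.1848  0.066 ] [348.5 214. ]
bar [ 0.5258 -0.1851  0.112 ] [350.7 193. ]
barA [ 0.5471 -0.1908  0.112 ] [343.1 186.5]
barB [ 0.5047 -0.1794  0.112 ] [358.5 199.6]
lid [ 0.551  -0.0681  0.086 ] [292.7 229.4]
lidA [ 0.5794 -0.0739  0.086 ] [282.9 220.1]
lidB [ 0.5228 -0.0623  0.086 ] [302.9 239. ]
notch [ 0.5387 -0.1608  0.063 ] [334.  218.2]
notch_top_in [ 0.5373 -0.1652  0.062 ] [336.2 217.9]
c1 [ 0.6204 -0.0232  0.063 ] [245.  233.3]
c2 [ 0.5714 -0.2447  0.063 ] [349.3 190.7]
c3 [ 0.4583 -0.2206  0.061 ] [391.6 224.1]
c4 [0.5059 0.0011 0.061 ] [282.6 275.5]
ringpts [[0.5274, -0.1521, 0.064], [0.525, -0.2187, 0.064], [0.5597, -0.1871, 0.064], [0.493, -0.1827, 0.064]]
len 0.22688581291579255 yaw -12.462328644127092
len 0.22673017477119542 yaw -12.117309089758939
x len 0.1170257291359923 -11.958115633546234
0.11565917153518263 -12.031297829930532
```

View pics/crop_scene.png

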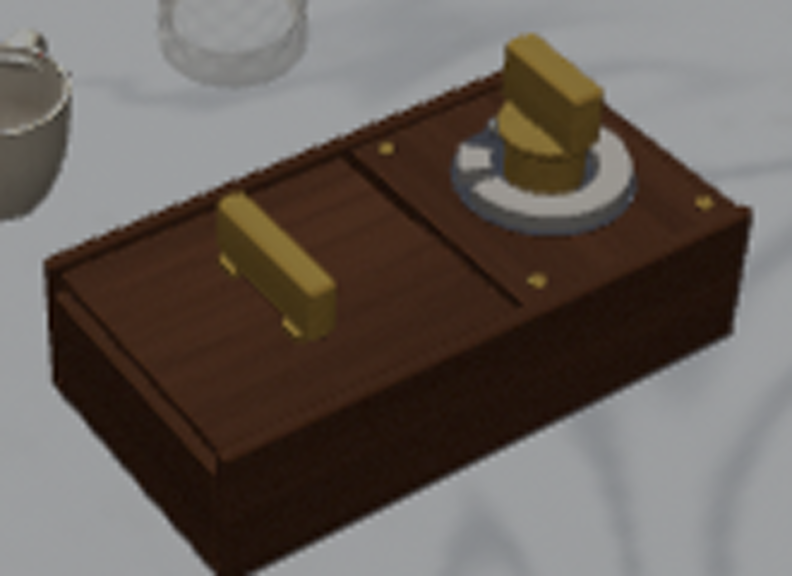

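The scene crop confirms the grip bar position (top centre near (555,70) in the crop) and shows the single separate block between recess and notch. Caddy yaw is about -12.1°. I now sample brightness around the ring to get the notch direction.

```bash
python3 - <<'E'
from h import *
f=dict(np.load("top0.npz")); g=cv2.cvtColor(f["img"],cv2.COLOR_BGR2GRAY).astype(np.float32)
for cx,cy in ((.5263,-.1852),):
  for r in (.026,.0285,.031):
    a=np.arange(-30,120,4); uv=np.array([proj(f,(cx+r*np.cos(np.radians(t)),cy+r*np.sin(np.radians(t)),.067)) for t in a],np.float32)
    v=cv2.remap(g,uv[:,:1],uv[:,1:],1).ravel(); print(r,list(zip(a.tolist(),v.astype(int).tolist())))
E
```

```text
0.026 [(-30, 92), (-26, 92), (-22, 93), (-18, 97), (-14, 98), (-10, 90), (-6, 39), (-2, 48), (2, 51), (6, 49), (10, 49), (14, 49), (18, 48), (22, 45), (26, 82), (30, 149), (34, 150), (38, 147), (42, 147), (46, 149), (50, 152), (54, 115), (58, 61), (62, 49), (66, 45), (70, 63), (74, 134), (78, 148), (82, 147), (86, 147), (90, 147), (94, 147), (98, 147), (102, 147), (106, 146), (110, 146), (114, 147), (118, 146)]
0.0285 [(-30, 110), (-26, 85), (-22, 66), (-18, 87), (-14, 106), (-10, 93), (-6, 45), (-2, 49), (2, 50), (6, 48), (10, 51), (14, 48), (18, 47), (22, 43), (26, 64), (30, 147), (34, 155), (38, 151), (42, 150), (46, 153), (50, 153), (54, 125), (58, 52), (62, 50), (66, 46), (70, 37), (74, 142), (78, 154), (82, 149), (86, 150), (90, 151), (94, 150), (98, 148), (102, 149), (106, 149), (110, 148), (114, 149), (118, 147)]
0.031 [(-30, 152), (-26, 100), (-22, 40), (-18, 82), (-14, 110), (-10, 90), (-6, 53), (-2, 50), (2, 51), (6, 53), (10, 52), (14, 50), (18, 48), (22, 47), (26, 79), (30, 136), (34, 135), (38, 142), (42, 140), (46, 142), (50, 134), (54, 110), (58, 53), (62, 50), (66, 49), (70, 58), (74, 112), (78, 132), (82, 138), (86, 139), (90, 141), (94, 130), (98, 127), (102, 135), (106, 141), (110, 130), (114, 141), (118, 135)]
```

Call:
{"api": "move_arm", "payload": {"rows": [[1.5,-0.9,0,0,0,0,1],[2.8,-1.65,0,0,0,0,1],[2.8,-1.65,0,0,0,0,1],[2.8,-1.65,0,0,0,0,1],[2.8,-1.65,0,0,0,4,1],[2.7,-1.9,0,0,0,0,1],[2.7,-1.9,0,0,0,5,1]]}}

```text
time: 0.68
tool_pos: [0.3794, -0.3931, 0.2499]
tool_rot: [-0.0, 0.991, 0.131, 0.0]
contact_force: [-0.1, -0.8, 0.6]
gripper_width: 1.001
grasp_force: 0.0
```

Gap edges at about 55° and 72.5°, so the notch is near 63.5° in world (reading ≈ 1.32); the pin stands near -14°.

Call:
{"api": "move_arm", "payload": {"rows": [[2.8,-2.3,0,0,0,0,1],[2.8,-2.3,0,0,0,0,1],[2.8,-2.3,0,0,0,0,1],[2.8,-2.3,0,0,0,0,1],[2.8,-2.3,0,0,0,0,1],[2.8,-2.3,0,0,0,0,1],[2.0,-1.8,0,0,0,0,1],[0,0,2,0,0,6,1],[0,0,2,0,0,6,1],[0,0,2,0,0,6,1],[0,0,1,0,0,6,1],[0,0,0,0,0,6,1],[0,0,0,0,0,0,1]]}}

```text
time: 1.77
tool_pos: [0.5183, -0.1943, 0.1786]
tool_rot: [-0.001, 0.992, -0.13, -0.001]
contact_force: [-0.3, 0.7, 0.5]
gripper_width: 1.003
grasp_force: 0.0
```

```bash
python3 - <<'E'
from plant import manip
s=manip.state(); q=s["tool_rot"]; p=s["tool_pos"]
import numpy as np
a=2*np.arctan2(q[2],q[1]); d=np.array([.526,-.185])-p[:2]
print(p,q,np.degrees(a), "dx,dy tool", d@[np.cos(a),np.sin(a)], d@[np.sin(a),-np.cos(a)], s["joint_pos"])
E
```

```text
[ 0.51829701 -0.19432799  0.17856091] [-7.22902001e-04  9.91565718e-01 -1.29594519e-01 -1.47155577e-03] -14.89234363974095 dx,dy tool 0.005046923989078576 -0.010994360015665448 [-4.93312766e-01 -6.03027113e-02  1.84774736e+00  3.12484041e-04
  1.35741283e+00  1.33733732e+00]
```

Call:
{"api": "move_arm", "payload": {"rows": [[0.5,-1.1,0,0,0,0,1],[0,0,1.2,0,0,0,1],[0,0,2,0,0,0,0.4],[0,0,2,0,0,0,0],[0,0,1,0,0,0,0],[0,0,0.9,0,0,0,-0.3],[0,0,0,0,0,0,-0.45],[0,0,0,0,0,0,-0.45],[0,0,0,0,0,0,-0.45]]}}

```text
time: 2.52
tool_pos: [0.5277, -0.1867, 0.1105]
tool_rot: [0.0, 0.992, -0.129, 0.001]
contact_force: [0.3, 0.1, 0.6]
gripper_width: 0.273
grasp_force: 0.0
```

```bash
python3 - <<'E'
from plant import manip
from h import *
for n in ("scene","top"):
    f=manip.grab_frame(n); np.savez(n+"1.npz",**f)
    u,v=proj(f,(.526,-.185,.1)).astype(int); print(u,v)
    c=cv2.resize(f["img"][v-50:v+50,u-65:u+65],None,fx=5,fy=5,interpolation=cv2.INTER_CUBIC); cv2.imwrite(f"pics/{n}1.png",c)
a,b=[cv2.imread(f"pics/{n}1.png") for n in ("scene","top")]
cv2.imwrite("pics/both1.png",cv2.resize(np.hstack([a,b]),(800,308)))
s=manip.state(); print(s["tool_pos"],s["contact_force"],s["gripper_width"])
E
```

```text
350 198
327 264
[ 0.52775634 -0.18683075  0.1107247 ] [ 0.63965566  0.10311486 -0.2265111 ] 0.269036852752266
```

View pics/both1.png

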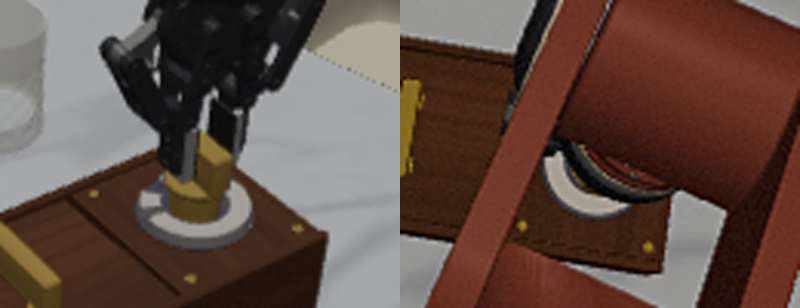

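The jaws straddle the grip bar, one pad each side at scene-crop (180,155) and (228,125), with tips above the collar. Centre slightly and close.

Call:
{"api": "move_arm", "payload": {"rows": [[-0.2,-0.1,0.3,0,0,0,-0.45],[0,0,0,0,0,0,-0.55],[0,0,0,0,0,0,-0.6],[0,0,0,0,0,0,-0.65],[0,0,0,0,0,0,-0.65]]}}

```text
time: 3.03
tool_pos: [0.5252, -0.1849, 0.1064]
tool_rot: [-0.0, 0.992, -0.129, 0.0]
contact_force: [0.5, 0.4, -0.4]
gripper_width: 0.181
grasp_force: 0.1
```

Call:
{"api": "move_arm", "payload": {"rows": [[0,0,0,0,0,0,-0.7],[0,0,0,0,0,0,-0.75],[0,0,0,0,0,0,-0.85],[0,0,0,0,0,0,-0.9],[0,0,0,0,0,0,-0.9]]}}

```text
time: 3.45
tool_pos: [0.5253, -0.1846, 0.1066]
tool_rot: [-0.0, 0.992, -0.129, 0.0]
contact_force: [-0.7, 3.5, 3.5]
gripper_width: 0.15
grasp_force: 60.4
```

```bash
cat > st.py <<'E'
from plant import manip
import numpy as np
s=manip.state(); q=s["tool_rot"]; print(s["time"],s["tool_pos"].round(4),"ang",np.degrees(2*np.arctan2(q[2],q[1])).round(2),"F",s["contact_force"].round(2),"M",s["ft_torque"].round(3),"w",round(s["gripper_width"],3),"g",round(s["grasp_force"],1))
E
python3 st.py
```

```text
3.45 [ 0.5253 -0.1846  0.1066] ang -14.83 F [-0.71  3.52  3.5 ] M [0.626 0.121 0.05 ] w 0.15 g 60.4
```

Call:
{"api": "move_arm", "payload": {"rows": [[0,0,-0.1,0,0,0,-0.9],[0,0,-0.1,0,0,0,-0.9],[0,0,-0.2,0,0,0,-0.9],[0,0,-0.2,0,0,0,-0.9],[0,0,-0.2,0,0,0,-0.9],[0,0,-0.2,0,0,0,-0.9],[0,0,-0.1,0,0,0,-0.9],[0,0,0,0,0,0,-0.9],[0,0,0,0,0,0,-0.9]]}}

```text
time: 4.2
tool_pos: [0.5252, -0.1846, 0.1169]
tool_rot: [-0.0, 0.992, -0.129, -0.0]
contact_force: [4.3, 3.3, -6.0]
gripper_width: 0.153
grasp_force: 58.9
```

```bash
python3 st.py
```

```text
4.2 [ 0.5252 -0.1846  0.1169] ang -14.84 F [ 4.3   3.32 -5.99] M [ 0.399 -0.822  0.027] w 0.153 g 58.9
```

Call:
{"api": "move_arm", "payload": {"rows": [[0,0,0,0,0,-2,-0.9],[0,0,0,0,0,-3,-0.9],[0,0,0,0,0,-3,-0.9],[0,0,0,0,0,-3,-0.9],[0,0,0,0,0,-3,-0.9],[0,0,0,0,0,-3,-0.9],[0,0,0,0,0,-3,-0.9],[0,0,0,0,0,0,-0.9]]}}

```text
time: 4.87
tool_pos: [0.5252, -0.1851, 0.117]
tool_rot: [0.0, 0.999, 0.045, -0.0]
contact_force: [3.6, 0.8, -7.7]
gripper_width: 0.153
grasp_force: 58.9
```

```bash
python3 st.py
```

```text
4.8667 [ 0.5252 -0.1851  0.117 ] ang 5.21 F [ 3.57  0.79 -7.69] M [ 0.152 -0.781  0.011] w 0.153 g 58.9
```

Call:
{"api": "move_arm", "payload": {"rows": [[0,0,0,0,0,-3,-0.9],[0,0,0,0,0,-3,-0.9],[0,0,0,0,0,-3,-0.9],[0,0,0,0,0,-3,-0.9],[0,0,0,0,0,-3,-0.9],[0,0,0,0,0,-3,-0.9],[0,0,0,0,0,-3,-0.9],[0,0,0,0,0,-3,-0.9],[0,0,0,0,0,-3,-0.9],[0,0,0,0,0,-3,-0.9],[0,0,0,0,0,-3,-0.9],[0,0,0,0,0,-3,-0.9],[0,0,0,0,0,-3,-0.9],[0,0,0,0,0,-3,-0.9],[0,0,0,0,0,-3,-0.9],[0,0,0,0,0,-3,-0.9],[0,0,0,0,0,-3,-0.9],[0,0,0,0,0,0,-0.9]]}}

```text
time: 6.37
tool_pos: [0.5259, -0.1862, 0.1178]
tool_rot: [0.002, 0.882, 0.471, 0.0]
contact_force: [5.1, -2.6, -6.7]
gripper_width: 0.15
grasp_force: 59.0
```

```bash
python3 st.py
```

```text
6.3667 [ 0.5259 -0.1862  0.1178] ang 56.17 F [ 5.13 -2.62 -6.66] M [-0.358 -1.047  0.007] w 0.15 g 59.0
```

Call:
{"api": "move_arm", "payload": {"rows": [[0,0,0,0,0,-3,-0.9],[0,0,0,0,0,-3,-0.9],[0,0,0,0,0,-1.3,-0.9],[0,0,0.1,0,0,0,-0.9],[0,0,0.1,0,0,0,-0.9],[0,0,0.1,0,0,0,-0.9],[0,0,0,0,0,0,-0.9],[0,0,0,0,0,0,-0.9]]}}

```text
time: 7.03
tool_pos: [0.526, -0.1863, 0.1149]
tool_rot: [0.002, 0.851, 0.525, 0.0]
contact_force: [5.5, -1.9, -6.2]
gripper_width: 0.151
grasp_force: 59.1
```

```bash
python3 st.py
```

```text
7.0333 [ 0.526  -0.1863  0.1149] ang 63.37 F [ 5.45 -1.86 -6.15] M [-0.37  -1.013  0.12 ] w 0.151 g 59.1
```

Lift is about 8.3 mm, the pin still free. Feel downward in 0.5 mm steps.

Call:
{"api": "move_arm", "payload": {"rows": [[0,0,0.05,0,0,0,-0.9],[0,0,0.05,0,0,0,-0.9],[0,0,0,0,0,0,-0.9],[0,0,0,0,0,0,-0.9]]}}

```text
time: 7.37
tool_pos: [0.526, -0.1863, 0.1139]
tool_rot: [0.002, 0.851, 0.525, 0.0]
contact_force: [5.9, -3.4, -7.1]
gripper_width: 0.149
grasp_force: 59.1
```

Call:
{"api": "move_arm", "payload": {"rows": [[0,0,0.05,0,0,0,-0.9],[0,0,0,0,0,0,-0.9],[0,0,0,0,0,0,-0.9]]}}

```text
time: 7.62
tool_pos: [0.5261, -0.1863, 0.1135]
tool_rot: [0.002, 0.851, 0.525, 0.0]
contact_force: [5.3, -3.1, -6.2]
gripper_width: 0.15
grasp_force: 59.1
```

```bash
python3 st.py
```

```text
7.6167 [ 0.5261 -0.1863  0.1135] ang 63.38 F [ 5.29 -3.08 -6.2 ] M [-0.373 -1.028  0.052] w 0.15 g 59.1
```

Call:
{"api": "move_arm", "payload": {"rows": [[0,0,0.05,0,0,0,-0.9],[0,0,0,0,0,0,-0.9],[0,0,0,0,0,0,-0.9]]}}

```text
time: 7.87
tool_pos: [0.5261, -0.1863, 0.113]
tool_rot: [0.002, 0.851, 0.525, 0.0]
contact_force: [6.4, -2.6, -6.8]
gripper_width: 0.152
grasp_force: 59.1
```

Call:
{"api": "move_arm", "payload": {"rows": [[0,0,0.05,0,0,0,-0.9],[0,0,0,0,0,0,-0.9],[0,0,0,0,0,0,-0.9]]}}

```text
time: 8.12
tool_pos: [0.5261, -0.1863, 0.1125]
tool_rot: [0.002, 0.851, 0.525, 0.0]
contact_force: [5.6, -1.6, -6.7]
gripper_width: 0.151
grasp_force: 59.1
```

```bash
python3 st.py
```

```text
8.1167 [ 0.5261 -0.1863  0.1125] ang 63.38 F [ 5.61 -1.59 -6.71] M [-0.369 -1.007  0.017] w 0.151 g 59.1
```

The knob is still pulling freely at about 5.9 mm, below the ring top, so the pin is in the notch. Let go so that the spring seats it.

Call:
{"api": "move_arm", "payload": {"rows": [[0,0,0.1,0,0,0,-0.9],[0,0,0,0,0,0,-0.6],[0,0,0,0,0,0,-0.5],[0,0,0,0,0,0,-0.45],[0,0,0,0,0,0,-0.45],[0,0,0,0,0,0,-0.45]]}}

```text
time: 8.62
tool_pos: [0.5253, -0.1851, 0.1113]
tool_rot: [0.0, 0.851, 0.526, -0.0]
contact_force: [-0.1, 0.2, 0.2]
gripper_width: 0.274
grasp_force: 0.0
```

```bash
python3 st.py; python3 - <<'E'
from plant import manip
from h import *
f=manip.grab_frame("scene"); u,v=350,205
cv2.imwrite("pics/scene2.png",cv2.resize(f["img"][v-50:v+50,u-65:u+65],None,fx=5,fy=5,interpolation=cv2.INTER_CUBIC))
E
```

```text
8.6167 [ 0.5253 -0.1851  0.1113] ang 63.45 F [-0.06  0.19  0.15] M [-0.026  0.02   0.044] w 0.274 g 0.0
```

View pics/scene2.png

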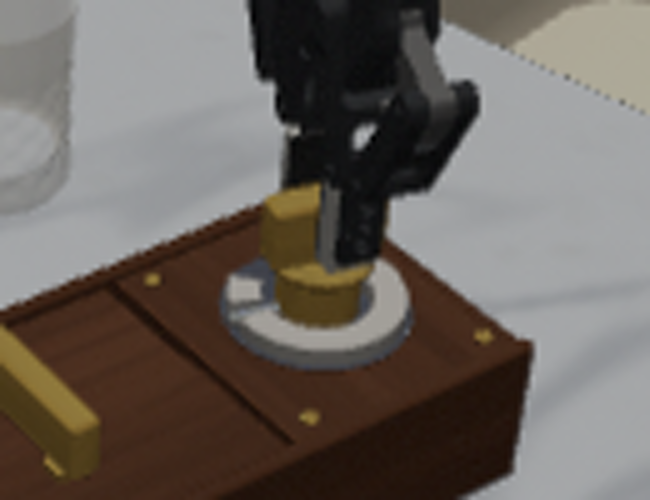

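The knob stands low with its pin in the notch at crop (255,308), and wrist forces are near zero. Retreat, check the seat from the images, then go to the lid.

Call:
{"api": "move_arm", "payload": {"rows": [[0,0,0,0,0,0,-0.2],[0,0,0,0,0,0,0],[0,0,-0.5,0,0,0,0],[0,0,-1.5,0,0,0,0],[0,0,-1.5,0,0,0,0],[0,0,-1.5,0,0,0,0],[0,0,0,0,0,6.9,0],[0,0,0,0,0,6.9,0],[0,0,0,0,0,6.9,0],[0,0,0,0,0,6.9,0],[0,0,0,0,0,6.9,0],[0,0,0,0,0,6.9,0],[0,0,0,0,0,6.9,0],[0,0,0,0,0,6.9,0],[0,0,0,0,0,6.9,0],[0,0,0,0,0,6.9,0],[0,0,0,0,0,6.7,0],[0,0,0,0,0,0,0]]}}

```text
time: 10.17
tool_pos: [0.5253, -0.1849, 0.1612]
tool_rot: [0.0, 0.994, -0.107, 0.0]
contact_force: [-0.3, -0.0, 0.0]
gripper_width: 0.503
grasp_force: 0.0
```

Call:
{"api": "move_arm", "payload": {"rows": [[0,-2,0,0,0,0,0],[0,-2,0,0,0,0,0],[0,-2,0,0,0,0,0],[0,-2,0,0,0,0,0],[0,-2,0,0,0,0,0],[0,-2,0,0,0,0,0],[0,0,0,0,0,0,0],[0,0,0,0,0,0,0]]}}

```text
time: 10.83
tool_pos: [0.5508, -0.0671, 0.161]
tool_rot: [0.0, 0.995, -0.105, 0.0]
contact_force: [0.1, -0.1, 0.2]
gripper_width: 0.498
grasp_force: 0.0
```

```bash
python3 st.py; python3 - <<'E'
from plant import manip
from h import *
f=manip.grab_frame("scene"); u,v=350,205; np.savez("scene3.npz",**f)
a=np.radians(63.4); e=np.array([np.cos(a),np.sin(a),0]); n=np.array([-e[1],e[0],0])
im=cv2.resize(f["img"][v-50:v+50,u-65:u+65],None,fx=5,fy=5,interpolation=cv2.INTER_CUBIC)
for z,col in ((.112,(0,255,0)),(.1195,(0,0,255))):   # predicted bar top corners: seated green, on ring red
    for s in (-1,1):
        for t in (-1,1):
            p=(proj(f,np.array([.5257,-.185,z])+s*.022*e+t*.007*n)-[u-65,v-50]+.5)*5
            cv2.circle(im,tuple(int(x) for x in p),4,col,1)
cv2.imwrite("pics/scene3.png",im)
E
```

```text
10.8333 [ 0.5508 -0.0671  0.161 ] ang -12.0 F [ 0.13 -0.08  0.16] M [-0.038 -0.009  0.02 ] w 0.498 g 0.0
```

View pics/scene3.png

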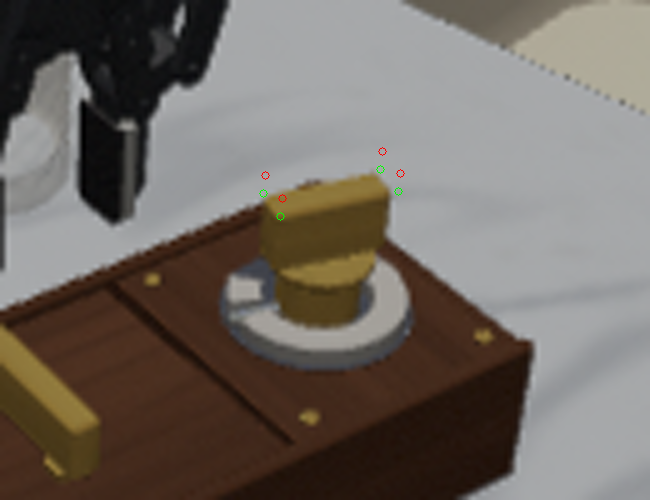

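The bar's top corners lie at the green (seated) marks, not the red ones, so the knob is fully down. Now grip the lid bar.

Call:
{"api": "move_arm", "payload": {"rows": [[0,-0.1,2.5,0,0,0,0],[0,0,2.5,0,0,0,0],[0,0,1.5,0,0,0,0],[0,0,1,0,0,0,-0.3],[0,0,0,0,0,0,-0.5],[0,0,0,0,0,0,-0.6],[0,0,0,0,0,0,-0.7],[0,0,0,0,0,0,-0.9],[0,0,0,0,0,0,-0.9],[0,0,0,0,0,0,-0.9]]}}

```text
time: 11.72
tool_pos: [0.5519, -0.0672, 0.0874]
tool_rot: [0.0, 0.994, -0.106, 0.001]
contact_force: [-0.2, -1.6, 3.8]
gripper_width: 0.122
grasp_force: 62.1
```

```bash
python3 st.py
```

```text
11.7167 [ 0.5519 -0.0672  0.0874] ang -12.22 F [-0.18 -1.55  3.82] M [-0.17   0.127  0.051] w 0.122 g 62.1
```

Call:
{"api": "move_arm", "payload": {"rows": [[0,-0.2,0,0,0,0,-0.9],[0,-0.3,0,0,0,0,-0.9],[0,-0.5,0,0,0,0,-0.9],[0,-0.5,0,0,0,0,-0.9],[0,-0.5,0,0,0,0,-0.9]]}}

```text
time: 12.13
tool_pos: [0.5562, -0.0473, 0.0874]
tool_rot: [0.0, 0.994, -0.106, 0.001]
contact_force: [-1.6, -1.8, 5.3]
gripper_width: 0.126
grasp_force: 62.5
```

```bash
python3 st.py
```

```text
12.1333 [ 0.5562 -0.0473  0.0874] ang -12.23 F [-1.63 -1.84  5.33] M [-0.25   0.212  0.1  ] w 0.126 g 62.5
```

Sliding freely (≈2 N). Continue.

Call:
{"api": "move_arm", "payload": {"rows": [[0,-0.5,0,0,0,0,-0.9],[0,-0.6,0,0,0,0,-0.9],[0,-0.6,0,0,0,0,-0.9],[0,-0.6,0,0,0,0,-0.9],[0,-0.6,0,0,0,0,-0.9],[0,-0.6,0,0,0,0,-0.9],[0,-0.6,0,0,0,0,-0.9],[0,-0.6,0,0,0,0,-0.9],[0,-0.4,0,0,0,0,-0.9],[0,-0.3,0,0,0,0,-0.9],[0,-0.2,0,0,0,0,-0.9],[0,0,0,0,0,0,-0.9],[0,0,0,0,0,0,-0.9]]}}

```text
time: 13.22
tool_pos: [0.568, 0.0082, 0.0875]
tool_rot: [-0.0, 0.994, -0.106, 0.001]
contact_force: [-0.5, 0.2, 5.6]
gripper_width: 0.122
grasp_force: 62.5
```

```bash
python3 st.py
```

```text
13.2167 [0.568  0.0082 0.0875] ang -12.21 F [-0.52  0.17  5.62] M [0.043 0.134 0.03 ] w 0.122 g 62.5
```

Call:
{"api": "move_arm", "payload": {"rows": [[0,-0.1,0,0,0,0,-0.9],[0,-0.1,0,0,0,0,-0.9],[0,0,0,0,0,0,-0.9],[0,0,0,0,0,0,-0.6],[0,0,0,0,0,0,-0.3],[0,0,0,0,0,0,0],[0,0,0,0,0,0,0],[0,0,-1,0,0,0,0],[0,0,-2,0,0,0,0],[0,0,-3,0,0,0,0],[-3,0,-3,0,0,0,0],[-3,0,-3,0,0,0,0],[-3,0,0,0,0,0,0],[-3,0,0,0,0,0,0],[0,0,0,0,0,0,0],[0,0,0,0,0,0,0]]}}

```text
time: 14.55
tool_pos: [0.4504, 0.0351, 0.2053]
tool_rot: [-0.0, 0.994, -0.106, 0.001]
contact_force: [1.6, -0.3, 0.7]
gripper_width: 0.493
grasp_force: 0.0
```

```bash
python3 st.py; python3 - <<'E'
from plant import manip
import cv2
cv2.imwrite("pics/end.png",manip.grab_frame("scene")["img"])
E
```

```text
14.55 [0.4504 0.0351 0.2053] ang -12.2 F [ 1.58 -0.29  0.65] M [ 0.006 -0.021  0.026] w 0.493 g 0.0
```

View pics/end.png

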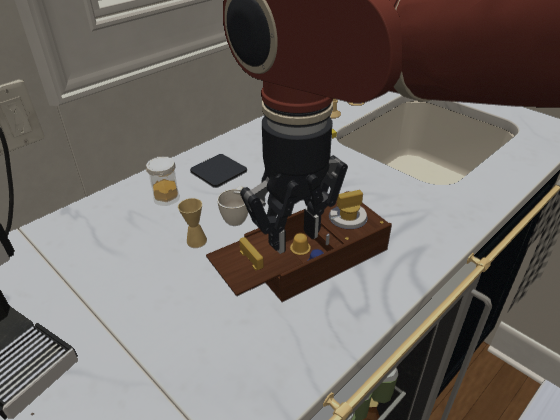

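The lid is out, with its bar at (252,252) and capsules visible inside. The knob is still down at (350,205), the bystanders are in place and the gripper is clear.

```bash
python3 -c "
from plant import manip; print(manip.job_done())"
```

```text
the job is handed in; nothing more can be done
None
```

I handed in the job at about 14.6 s: the knob is seated in the narrow notch (about 1.3 rad), the lid was pulled about 79 of its 80 mm open, and the cup, tumbler and jigger were not touched; the hand-in call returned no verdict.

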